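# Clamp the culture dish for viewing

## Task

Push the aluminium clamp strap with the outside of a finger so that it swings over the Petri dish and fully home against the stud, then push the red cam lever all the way down so that the dish is clamped. Nothing is to be gripped or lifted: do not press on the dish, leave it in its nest, do not push the lever down before the strap is home, leave the other things alone, and finish clear of everything.

Things in the scene. Friction and masses are not known exactly. Their poses are not given: they have to be found in the camera images.
- fixture: blue clamping board 150 mm (its x) by 270 mm (its y), 14 mm thick, fixed to the table; origin at the centre of its underside. In the middle is the dish nest. On its +y end stands the strap's pivot post (a round nut tops it at 73 mm above the table), on its -y end the stud with the red cam lever. It may stand turned on the table.
- strap_pivot (a point): point on the upright axis about which the strap swings, 59 mm above the table (half-way up the strap's thickness), at (0, 95) mm in the board's frame
- strap (a joint): angle of the aluminium strap in rad: 0 = home, lying straight from the pivot over the middle of the dish to the stud (the board's -y direction), against its stop; it grows as the strap swings level, anticlockwise from above, out over the board's +x side (1.57 = along +x), up to 1.9. Starts open. It has light friction (about 1.5 N at 90 mm from the pivot) and stays where it is left.
- strap_edge (a point): point on the side edge of the strap that must be pushed to close it (the edge away from home), 90 mm from the pivot along the strap, 14 mm off its centre line, 59 mm above the table; its x axis points squarely out of that edge, its y axis along the strap towards the pivot. The strap is 209 mm long from the pivot, 28 mm wide, 10 mm thick, underside 54 mm and top 64 mm above the table; a notch at its end takes the stud
- foot (a point): centre of the underside of the round rubber foot, 24 mm across, that stands under the strap 95 mm from the pivot; 35 mm above the table with the lever at 0. The cam lever draws the whole strap down by 3.6 mm over its full stroke, so that the foot presses on the dish lid when the strap is home.
- lever_hinge (a point): middle of the cam lever's level hinge on the stud, 78 mm above the table, at (0, -95) mm in the board's frame; the hinge pin lies along the board's x
- lever (a joint): angle of the red cam lever in rad: at 0 it stands up, leaning 0.2 rad from upright towards the board's -y (outward, away from the dish); it grows as the lever is pushed outward and down, to a stop at 1.3 (almost level, pointing outward). Starts at 0 to 0.35. Friction holds it where it is left; it takes about 3 N at 80 mm from the hinge.
- lever_tip (a point): middle of the end of the red lever, 100 mm from its hinge; the lever is a bar 20 mm wide along the board's x and 10 mm thick, with a paddle 28 mm wide and 12 mm thick over its last 34 mm
- dish: closed Petri dish, white rim and side, amber gel seen in its top, 91 mm across, 18 mm tall, standing loose in the nest at the middle of the board, its lid 32 mm above the table; origin at the centre of its underside
- spare_dishes: stack of two closed Petri dishes, white with red gel seen in the top, 91 mm across, 36 mm tall, loose; to be left alone; origin at its underside's centre
- jar: small jar with blue cap, 52 mm across, 60 mm tall, loose; to be left alone; origin at its underside's centre
- spatula: narrow lab spatula lying flat, yellow grip and steel blade, 160 mm long, 7 mm thick, loose; to be left alone
- wash_bottle: white bottle with red cap, 60 mm across, about 150 mm tall, loose; to be left alone; origin at its underside's centre
- pot: amber jar with white cap, 68 mm across, 70 mm tall, loose; to be left alone; origin at its underside's centre
- slide_box: green and grey slide box, 90 x 50 x 34 mm, loose; to be left alone; origin at its underside's centre
- loupe: black waisted eyepiece cup, 44 mm across, 40 mm tall, loose; to be left alone; origin at its underside's centre
Not all that is in view belongs to the job. What is shaped like the dish but pink or purple is not meant.

How it is judged (in metres and radians):
On the way, in this order (a step that is already met when the one before it is completed fails the run):
1. the strap is home over the dish (value of joint strap below 0.07 rad), for 0.2 s.
2. the cam lever is down (value of joint lever above 1.2 rad), for 0.2 s.
At the end, for the whole second after the job is handed in: the strap is home (within 0.07 rad of its stop), the lever is down (within 0.1 rad of its stop), the foot clamps the dish (the dish bears on the board with over 3 N), the dish sits within 6 mm of the nest's centre and at its height, and all is at rest (value of joint strap below 0.07 rad and value of joint lever above 1.2 rad and horizontal distance between dish and fixture below 0.006 m and z of dish in the frame of fixture below 0.017 m and contact force between dish and fixture above 3 N and linear speed of dish below 0.02 m/s and velocity of joint each of lever, strap below 0.05 rad/s); the robot touches nothing.
It fails at once if the lever is pushed down before the strap is home (value of joint lever above 0.8 rad and value of joint strap above 0.12 rad).
It fails at once if the dish in the nest is lifted, carried or knocked out of its nest (z of dish in the frame of fixture above 0.022 m or horizontal distance between dish and fixture above 0.008 m).
It fails at once if the robot presses on the dish (contact force between the fingers and dish above 3 N).
It fails at once if a bystander is lifted, knocked or pushed by more than 20 mm (distance of any of spare_dishes, jar, spatula, wash_bottle, pot, slide_box, loupe from where it was at the start of the episode above 0.02 m).
It also fails if it takes over 58 s, if anything falls off the work surface, if the arm or the gripper's body presses on something with over 40 N, if the wrist force passes 120 N, or if a joint passes its speed limit or range.

## Robot

A 7-joint arm with a two-finger parallel gripper is mounted at the origin on the work surface. World frame = base frame: x ahead of the robot, y to its left, z up, the work surface at z = 0. Lengths are in mm, angles in degrees, forces in N, time in s.
With the tool pointing down it reaches from about 425 to 800 mm from the base axis. Payload 8.3 kg.
Tool frame: the origin (TCP) lies on the centre line of the jaws, within the pads' length; the fingertips stand 8 mm ahead of it and the grasp point (between the pads) lies 11 mm behind it (arm.tcp_to_tips is the distance from the TCP to the fingertips, in mm); x points along the fingers, y is the direction in which the jaws open and shut, and the axes are right-handed (so a half turn about x gives the same grasp; the last joint's range is limited). The gripper opens to 85 mm and grips with 20 to 120 N. Pads are 22 mm wide; open, the fingers measure 114 mm over their backs; the gripper's body (76 mm by 85 mm) begins 54 mm behind the grasp point. The pads swing forward as they close: fully open they stand 13 mm farther back than shut.
Start: joints at [67.729, 21.967, 0.94, 78.501, -0.361, 79.538, -2.664], TCP at [200.078, -592.092, 239.279] pointing down, gripper open.
Joint ranges: [-169.22, 169.22], [-14.56, 117.87], [-87.37, 89.26], [10.42, 133.3], [-82.24, 262.24], [0.94, 117.77], [-172.7, 172.7]. Speed limits (degrees/s): [136.94, 136.94, 172.46, 172.46, 180, 180, 180].

## Interface

Orientations are given as [roll, pitch, yaw] about the fixed x, y, z axes, in that order (R = Rz(yaw) Ry(pitch) Rx(roll)).
In Python, from workcell import status, viewer, arm gives the robot as it stands. The module is installed in compiled form; this text tells all that it offers.
- The arm moves only by the shell command python3 -m handwheel 'ROWS' [FORCE]. ROWS is JSON, a list that holds one entry, the list of rows, each a list of 7 numbers: the turn, a rotation vector about the tool's x, y, z in degrees, then the shift along the tool's x, y, z in mm, then the finger opening in mm, from 0 to 85.4. A call has 1 to 12 rows; each row is the pose to reach, as a shift and turn from the pose commanded when the call began, along the tool's axes at that moment; what a row does not reach only later rows make up. A row lasts 1/12 s, in which the tool goes at most 41.7 mm and 7.16 degrees, less where a joint would pass 70% of its speed; a pose out of reach is approached as far as the arm can. A call with a gripper value outside its range is refused whole. The fingers move at their own pace and stop on an object; FORCE is the grip in N (left out, the last holds). Time passes only in rows, so rows that repeat a pose let the fingers close. It gives the time, the measured TCP pose, the force and the opening at its end, in the units of the state.
- status.get_obs(): the state, without advancing time (a new reading comes with each control period).
- viewer.snapshot(name): name is "scene" or "top" or "wrist"; returns the picture (400x640x3 uint8, red, green, blue); there is no depth.
- viewer.get_calibration(name): a dict with "intrinsics" (3x3 intrinsics, pixels), "T" (4x4, takes a point from camera to world coordinates). Camera axes: x right, y down, z forward; pixel columns grow to the right and rows downward; lengths in mm; the calibration is good to about 2 mm. A picture is of the moment at which its call begins: read the wrist's pose just before it. get_calibration takes no time and is no camera call; for the wrist camera it gives the pose at the moment of the call.
- arm.sign_off(): hands the job in, once; it reports no verdict.
The state is a dict: "t": time; "joint_pos": joint angles; "joint_velocities": joint speeds; "tau": joint torques, N m; "tcp_pos": TCP position; "orientation": TCP orientation; "force": force on the tool from outside, world axes, zero at the start; "ft_torque": the same for the moment, N m; "finger_gap": finger opening in mm.
Only numpy, scipy, OpenCV 4.12 (cv2) and the standard library are available. Lean on these libraries where they do the work, as an engineer would, in place of code of your own. Each camera call takes 0.05 s, during which the arm holds its last target. There are 200 camera calls.

## Working session

There is one attempt and no reset: what is moved stays moved. The work goes in short steps, Python scripts to look and compute and a shell command to move; the robot and the scene stay as the last step left them, time stands still between calls to the robot, and variables do not carry over. Pictures are saved under pics/ and viewed, on a budget of 10 in all, crops included, one or two more only if the job needs it, and the job is handed in when it is done.

```bash
mkdir -p pics
cat > h.py <<'E'
import numpy as np, cv2
from workcell import status, viewer, arm
def shot(n,f):
    im=viewer.snapshot(n); cv2.imwrite('pics/'+f,im[:,:,::-1]); return im
def cast(cal,u,v,z):
    K=cal['intrinsics'];T=np.array(cal['T']);d=T[:3,:3]@np.linalg.solve(np.array(K),[u,v,1.]);o=T[:3,3]
    return o+d*(z-o[2])/d[2]
E
python3 - <<'E'
from h import *
np.set_printoptions(precision=3,suppress=True)
o=status.get_obs();print(o)
a=shot('scene','scene.png');b=shot('top','top.png')
for n in('scene','top'):
    c=viewer.get_calibration(n);print(n,c)
E
```

```text
{'t': 0.0, 'joint_pos': array([67.73 , 22.015,  0.939, 78.562, -0.362, 79.539, -2.665]), 'joint_velocities': array([-0.052,  0.033, -0.027,  0.005, -0.022,  0.023, -0.045]), 'tau': array([ -0.001, -62.759,   0.844, -37.182,   0.017,   0.014,   0.   ]), 'tcp_pos': array([ 199.907, -591.647,  238.274]), 'orientation': array([-89.359,  89.887, 109.309]), 'force': array([-0.185,  0.526,  0.166]), 'ft_torque': array([-0.021,  0.057, -0.007]), 'finger_gap': 85.42996867922415}
scene {'intrinsics': array([[421.487,   0.   , 320.47 ],
       [  0.   , 421.487, 196.718],
       [  0.   ,   0.   ,   1.   ]]), 'T': array([[  -0.135,    0.639,   -0.757, 1606.501],
       [   0.991,    0.088,   -0.102,  143.022],
       [   0.002,   -0.764,   -0.645, 1012.742],
       [   0.   ,    0.   ,    0.   ,    1.   ]])}
top {'intrinsics': array([[445.954,   0.   , 311.386],
       [  0.   , 445.954, 199.986],
       [  0.   ,   0.   ,   1.   ]]), 'T': array([[   0.003,   -0.988,    0.155,  389.763],
       [  -1.   ,   -0.006,   -0.023,   14.083],
       [   0.023,   -0.155,   -0.988, 1345.859],
       [   0.   ,    0.   ,    0.   ,    1.   ]])}
```

View pics/top.png

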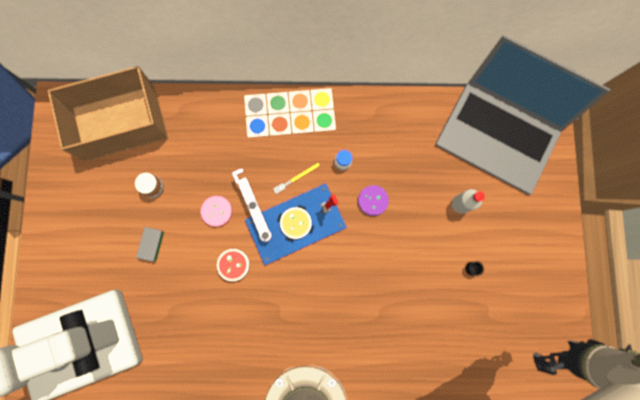

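View pics/scene.png

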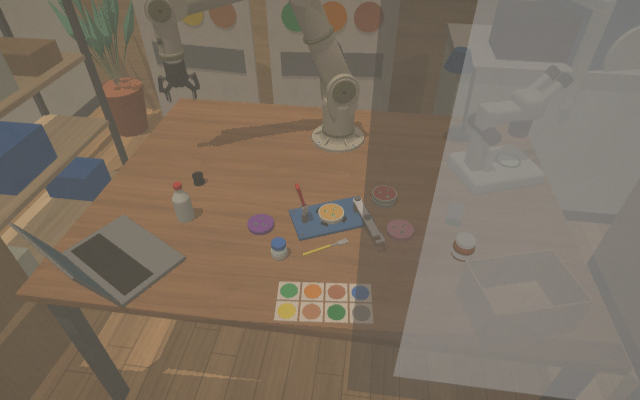

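Top view: the wanted dish is amber at (295,222) on the blue board. The lookalikes are pink (216,211), purple (373,200) and the red spare stack (233,265). The strap's pivot is at (265,236) with its end at (238,172), and the red lever is at (330,203).

Run:
```python
from h import *
np.set_printoptions(precision=1,suppress=True)
im=cv2.imread('pics/top.png');c=viewer.get_calibration('top')
hsv=cv2.cvtColor(im,cv2.COLOR_BGR2HSV)
m=cv2.inRange(hsv,(100,120,60),(125,255,255));m[:160]=0;m[280:]=0
m[:,:235]=0;m[:,360:]=0; m[:183,:]=0
p=cv2.findNonZero(m);h=cv2.convexHull(p)
box=cv2.boxPoints(cv2.minAreaRect(p));W=np.array([cast(c,*q,14) for q in box]);print('board',box,W[:,:2])
print('sides',np.linalg.norm(np.diff(W,axis=0),axis=1),'ctr',W.mean(0))
y=cv2.inRange(hsv,(18,60,120),(35,255,255));y[:205]=0;y[240:]=0;y[:,:278]=0;y[:,312:]=0
print('dish',cast(c,*cv2.findNonZero(y).reshape(-1,2).mean(0),32))
for n,q,z in(('nut',(265,236),73),('strapend',(239,172),64),('levertip',(332,201),170),('jar',(344,158),60),('pink',(216,211),18),('spare',(233,265),36),('spat1',(318,165),7),('spat0',(277,189),7),('purple',(373,200),18)):print(n,cast(c,*q,z))
cv2.imwrite('pics/crop.png',cv2.resize(im[140:290,190:400],None,fx=3.8,fy=3.8,interpolation=cv2.INTER_CUBIC))
```

```text
board [[244.9 219.8]
 [326.  183.6]
 [345.7 227.8]
 [264.6 264. ]] [[ 537.9  182.7]
 [ 650.   -60.7]
 [ 515.5 -119.5]
 [ 407.3  121.4]]
sides [267.9 146.7 264. ] ctr [527.7  31.   14. ]
dish [528.4  31.8  32. ]
nut [485.4 116.9  73. ]
strapend [673.1 197.1  64. ]
levertip [572.4 -67.8 170. ]
jar [ 718.9 -111.8   60. ]
pink [563.6 268.8  18. ]
spare [403.9 210.7  36. ]
spat1 [709.6 -36.5   7. ]
spat0 [633.7  88.4   7. ]
purple [ 599.8 -202.6   18. ]
```

View pics/crop.png

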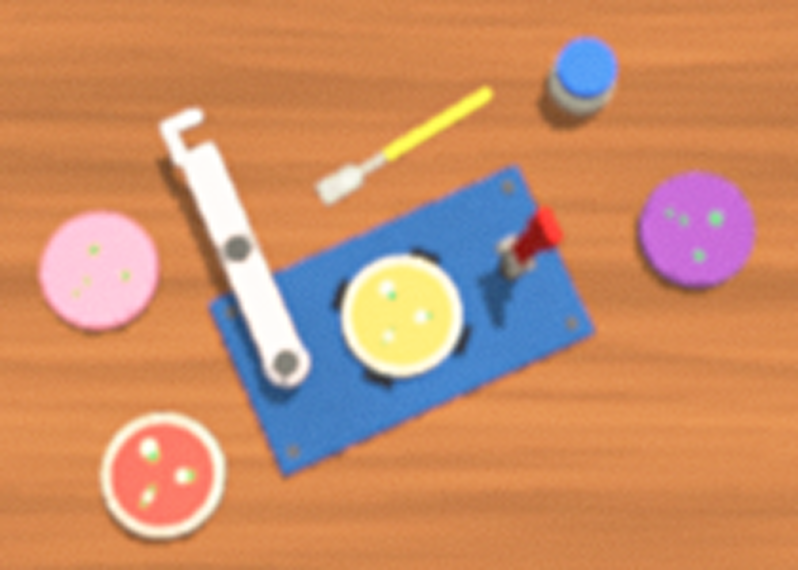

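Dish at (528,32), which matches the board centre. The pivot lies 95 mm from it, as specified. Strap direction is about 23° in world, board yaw about 25.5°. I'll close the fingers and transit high.

```bash
cat >> h.py <<'E'
def plan(*wps):
    """print tool-frame rows for world waypoints (x,y,z,yaw of tool y)"""
    from scipy.spatial.transform import Rotation as R
    o=status.get_obs();R0=R.from_euler('xyz',o['orientation'],degrees=True);p=o['tcp_pos']
    y=R0.as_matrix()[:,1];print('t',o['t'],'tcp',p.round(1),'yaw',np.degrees(np.arctan2(y[1],y[0])).round(1),'F',o['force'].round(1),'gap',round(o['finger_gap'],1),'j',o['joint_pos'].round(0))
    for x,yy,z,a in wps:
        a=np.radians(a);Y=np.array([np.cos(a),np.sin(a),0]);X=np.array([0,0,-1.]);Rt=R.from_matrix(np.c_[X,Y,np.cross(X,Y)])
        print((R0.inv()*Rt).as_rotvec(degrees=True).round(1),R0.inv().apply(np.array([x,yy,z])-p).round(1))
E
python3 -m handwheel '[[[-80,0,0,-20,-196,-330,0],[-80,0,0,-20,-196,-330,0],[-80,0,0,-20,-196,-330,0],[-80,0,0,-20,-196,-330,0],[-80,0,0,-20,-196,-330,0],[-80,0,0,-20,-196,-330,0],[-80,0,0,-20,-196,-330,0],[-80,0,0,-20,-196,-330,0],[-80,0,0,-20,-196,-330,0],[-80,0,0,-20,-196,-330,0],[-80,0,0,-20,-196,-330,0],[-80,0,0,-20,-196,-330,0]]]' 20
python3 -c "
from h import *
print(arm.tcp_to_tips);plan((560,0,258,80))"
```

```text
t: 1.1
tcp_pos: [450.6, -299.4, 259.0]
orientation: [-154.3, 90.0, 124.9]
force: [-0.0, -0.4, -0.1]
finger_gap: -0.2
8.0
t 1.1 tcp [ 450.6 -299.4  259. ] yaw 9.2 F [-0.  -0.4 -0.1] gap -0.2 j [ 49.  12. -22.  89.   5.  79.  36.]
[-70.8  -0.   -0. ] [   1.1  155.7 -278.1]
```

```bash
python3 -m handwheel '[[[-71,0,0,0,156,-278,0],[-71,0,0,0,156,-278,0],[-71,0,0,0,156,-278,0],[-71,0,0,0,156,-278,0],[-71,0,0,0,156,-278,0],[-71,0,0,0,156,-278,0],[-71,0,0,0,156,-278,0],[-71,0,0,0,156,-278,0],[-71,0,0,0,156,-278,0],[-71,0,0,0,156,-278,0],[-71,0,0,0,156,-278,0],[-71,0,0,0,156,-278,0]]]'
python3 -c "
from h import *
plan((574,214,200,113))"
```

```text
t: 2.1
tcp_pos: [562.1, -3.6, 258.9]
orientation: [-161.7, 89.9, -172.5]
force: [0.3, 0.8, 0.5]
finger_gap: -0.1
t 2.1 tcp [562.1  -3.6 258.9] yaw 79.2 F [0.3 0.8 0.5] gap -0.1 j [ 30.  18. -41.  85.  12.  81.  67.]
[-33.8  -0.1   0. ] [ 58.8 216.  -28.9]
```

```bash
python3 -m handwheel '[[[-34,0,0,0,216,-29,0],[-34,0,0,0,216,-29,0],[-34,0,0,0,216,-29,0],[-34,0,0,0,216,-29,0],[-34,0,0,0,216,-29,0],[-34,0,0,0,216,-29,0],[-34,0,0,59,216,-29,0],[-34,0,0,59,216,-29,0],[-34,0,0,59,216,-29,0],[-34,0,0,59,216,-29,0]]]'
python3 -c "
from h import *
plan((574,214,75,113))
im=shot('wrist','w1.png');c=viewer.get_calibration('wrist');print(c['T'].round(2),c['intrinsics'])"
```

```text
t: 2.93
tcp_pos: [572.4, 213.9, 199.7]
orientation: [-173.2, 89.9, -149.8]
force: [0.5, 0.7, 0.5]
finger_gap: 0.2
t 2.9333 tcp [572.4 213.9 199.7] yaw 113.4 F [0.5 0.7 0.5] gap 0.2 j [ 11.  29. -49.  82.  22.  78.  74.]
[ 0.4 -0.1  0. ] [124.7  -0.5   1.8]
[[-4.0000e-01  8.8000e-01  2.5000e-01  5.1107e+02]
 [ 9.2000e-01  3.8000e-01  1.1000e-01  1.8829e+02]
 [ 0.0000e+00  2.7000e-01 -9.6000e-01  3.3521e+02]
 [ 0.0000e+00  0.0000e+00  0.0000e+00  1.0000e+00]] [[322.20361686   0.         318.93661401]
 [  0.         322.20361686 203.85155793]
 [  0.           0.           1.        ]]
```

View pics/w1.png

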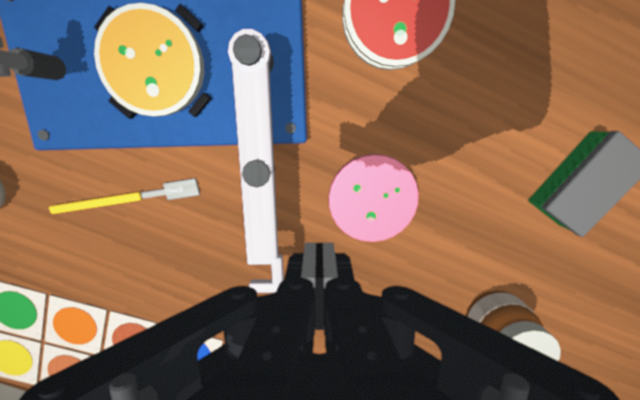

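Wrist view: nut at (247,49), foot bolt (256,173), dish (148,59), strap end around (263,262). The pads at (319,245) sit on the opening side of the strap, near the pink dish. I'll refine the pivot and strap from this.

```bash
python3 -c "
from h import *
c=viewer.get_calibration('wrist')
n=cast(c,247,49,73);b=cast(c,256,173,68);e=cast(c,259,264,64)
tl=cast(c,319,245,192)
print(n,b,e,'dish',cast(c,148,59,32),'tips?',tl)
print([np.linalg.norm((q-n)[:2]) for q in(b,e)],[np.degrees(np.arctan2((q-n)[1],(q-n)[0])) for q in (b,e)])
"
```

```text
[489.55885437 120.75012799  73.        ] [575.76254828 158.97045958  68.        ] [655.24212969 190.69245933  64.        ] dish [527.82327734  34.08184179  32.        ] tips? [566.46136865 212.40450536 192.        ]
[np.float64(94.29671569120549), np.float64(179.8412562024558)] [np.float64(23.911172759924863), np.float64(22.88678622269208)]
```

```bash
cat >> h.py <<'E'
P=np.array([487.5,119.]);HOME=-65.
def wp(phi,d,r=120,z=54):
    f=np.radians(phi);q=P+r*np.array([np.cos(f),np.sin(f)])+d*np.array([-np.sin(f),np.cos(f)]);return (*q,z,phi+90)
E
python3 -c "
from h import *
plan(wp(23.5,47),wp(23.5,47,z=54))"
python3 -m handwheel '[[[0,0,0,40,0,0,0],[0,0,0,80,-3,0,0],[0,0,0,120,-8,-3,0],[0,0,0,146,-8,-6,0],[0,0,0,146,-8,-6,0],[0,0,0,146,-8,-6,0]]]'
python3 -c "
from h import *
plan(*[wp(f,28) for f in np.arange(22,-22,-4)])"
```

```text
t 2.9833 tcp [573.1 214.5 201.3] yaw 113.4 F [0.6 0.3 1.4] gap 0.3 j [ 11.  29. -49.  82.  22.  78.  74.]
[-0.1  0.   0. ] [147.3  -6.4   3.4]
[-0.1  0.   0. ] [147.3  -6.4   3.4]
t: 3.48
tcp_pos: [570.8, 205.3, 55.5]
orientation: [47.4, 90.0, 71.0]
force: [0.6, 0.1, 0.1]
finger_gap: 0.5
t 3.4833 tcp [570.8 205.3  55.5] yaw 113.5 F [0.6 0.1 0.1] gap 0.5 j [ 10.  36. -45.  92.  28.  63.  71.]
[ 1.5  0.  -0. ] [  1.5 -21.    9.9]
[ 5.5  0.  -0. ] [  1.5 -29.5  11.3]
[ 9.5  0.  -0. ] [  1.5 -38.1  12.2]
[13.5  0.  -0. ] [  1.5 -46.7  12.4]
[17.5  0.  -0. ] [  1.5 -55.3  12. ]
[21.5  0.  -0. ] [  1.5 -63.8  11.1]
[25.5  0.  -0. ] [  1.5 -72.3   9.5]
[29.5  0.  -0. ] [  1.5 -80.6   7.4]
[33.5  0.  -0. ] [  1.5 -88.8   4.7]
[37.5  0.  -0. ] [  1.4 -96.7   1.4]
[41.5  0.  -0. ] [   1.4 -104.4   -2.4]
```

```bash
python3 -m handwheel '[[[0,0,0,1,-10,10,0],[1,0,0,1,-21,10,0],[5,0,0,1,-30,11,0],[10,0,0,1,-38,12,0],[14,0,0,1,-47,12,0],[18,0,0,1,-55,12,0],[22,0,0,1,-64,11,0],[26,0,0,1,-72,10,0],[30,0,0,1,-81,7,0],[34,0,0,1,-89,5,0],[38,0,0,1,-97,1,0],[42,0,0,1,-104,-2,0]]]'
python3 -c "
from h import *
shot('wrist','w2.png')
plan(*[wp(f,28) for f in np.arange(-24,-66,-4)],wp(-65,28))"
```

```text
t: 4.48
tcp_pos: [612.5, 109.5, 57.1]
orientation: [35.4, 89.7, 16.7]
force: [0.3, 1.0, -0.7]
finger_gap: -0.2
t 4.5333 tcp [612.6 107.4  56.9] yaw 71.0 F [-0.3 -0.  -0.1] gap -0.2 j [ 12.  34. -35.  90.  22.  62.  43.]
[ 5.   0.3 -0.1] [  2.9 -12.3  -0.1]
[ 9.   0.3 -0.1] [  2.8 -20.8   0.8]
[13.   0.3 -0.1] [  2.8 -29.4   1.2]
[17.   0.3 -0.2] [  2.8 -38.    0.9]
[21.   0.3 -0.2] [  2.8 -46.6   0. ]
[25.   0.2 -0.2] [  2.8 -55.1  -1.5]
[29.   0.2 -0.2] [  2.7 -63.4  -3.5]
[33.   0.2 -0.2] [  2.7 -71.6  -6.1]
[37.   0.2 -0.2] [  2.7 -79.6  -9.3]
[41.   0.2 -0.2] [  2.6 -87.3 -13.1]
[45.   0.2 -0.2] [  2.6 -94.8 -17.4]
[46.   0.2 -0.2] [  2.6 -96.6 -18.5]
```

View pics/w2.png

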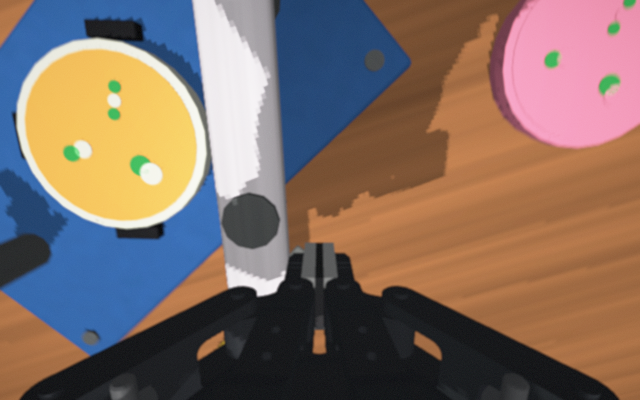

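The strap follows the fingers: the foot bolt is at (250,220), with the fingers at (320,260) against its outer edge. Continuing the arc.

```bash
python3 -m handwheel '[[[5,0,0,3,-12,0,0],[9,0,0,3,-21,1,0],[13,0,0,3,-29,1,0],[17,0,0,3,-38,1,0],[21,0,0,3,-47,0,0],[25,0,0,3,-55,-1,0],[29,0,0,3,-63,-3,0],[33,0,0,3,-72,-6,0],[37,0,0,3,-80,-9,0],[39,0,0,3,-84,-11,0],[41,0,0,3,-87,-13,0],[41,0,0,3,-87,-13,0]]]'
python3 -c "
from h import *
shot('wrist','w3.png')
plan(*[wp(f,28) for f in (-62,-64,-65,-66)],wp(-66,25),wp(-66,22),wp(-66,50))"
```

```text
t: 5.53
tcp_pos: [572.0, 30.7, 53.1]
orientation: [60.1, 89.7, 0.6]
force: [0.9, 0.0, 0.9]
finger_gap: -0.1
t 5.5833 tcp [572.   31.   52.7] yaw 30.7 F [0.8 0.2 0.5] gap 0.1 j [ 15.  27. -27.  99.  15.  57.  13.]
[ 2.7  0.1 -0.2] [-1.3 -5.4  2.4]
[ 4.7  0.1 -0.2] [-1.3 -9.7  3.1]
[ 5.7  0.1 -0.2] [ -1.3 -11.8   3.4]
[ 6.7  0.1 -0.2] [ -1.3 -13.9   3.7]
[ 6.7  0.1 -0.2] [ -1.3 -16.9   3.3]
[ 6.7  0.1 -0.2] [ -1.3 -19.9   3. ]
[ 6.7  0.1 -0.2] [-1.2  7.9  6.2]
```

View pics/w3.png

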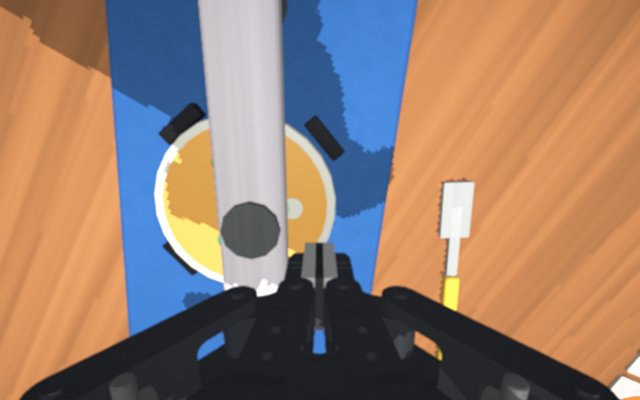

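The strap is over the dish and nearly home: bolt at (250,230), board edges almost parallel to the strap. I'll push slowly against the stop and watch the force.

```bash
python3 -m handwheel '[[[2,0,0,-1,-3,1,0],[3,0,0,-1,-6,2,0],[4,0,0,-1,-8,3,0],[5,0,0,-1,-10,3,0],[6,0,0,-1,-12,3,0],[6,0,0,-1,-14,3,0],[6,0,0,-1,-14,3,0]]]'
python3 -c "
from h import *
plan(wp(-65,28))"
```

```text
t: 6.17
tcp_pos: [560.8, 21.4, 51.9]
orientation: [75.9, 89.9, 10.6]
force: [4.6, 0.7, 1.1]
finger_gap: -0.3
t 6.1667 tcp [560.8  21.4  51.9] yaw 24.7 F [4.6 0.7 1.1] gap -0.3 j [ 15.  26. -26. 101.  13.  56.   9.]
[-0.3  0.  -0.1] [-2.1  2.8  0.5]
```

```bash
python3 -m handwheel '[[[0,0,0,0,-1,0,0],[0,0,0,0,-2,0,0],[0,0,0,0,-3,0,0],[0,0,0,0,-3,0,0],[0,0,0,0,-3,0,0]]]'
python3 -c "
from h import *
plan(wp(-65,28))"
```

```text
t: 6.58
tcp_pos: [559.3, 20.6, 52.4]
orientation: [77.7, 89.7, 12.4]
force: [8.9, 2.2, -0.5]
finger_gap: -0.2
t 6.5833 tcp [559.3  20.6  52.4] yaw 24.7 F [ 8.9  2.2 -0.5] gap -0.2 j [ 16.  26. -26. 101.  13.  56.   9.]
[-0.3  0.1 -0.3] [-1.6  4.5  0.4]
```

```bash
python3 -m handwheel '[[[0,0,0,0,-2,0,0],[0,0,0,0,-4,0,0],[0,0,0,0,-4,0,0],[0,0,0,0,-4,0,0]]]'
python3 -m handwheel '[[[0,0,0,0,10,0,0],[0,0,0,0,25,0,0],[0,0,0,-20,40,0,0],[0,0,0,-60,40,0,0],[0,0,0,-100,40,0,0],[0,0,0,-140,40,0,0],[0,0,0,-180,40,0,0],[0,0,0,-200,40,0,0],[0,0,0,-200,40,0,0]]]'
python3 - <<'E'
from h import *
im=shot('wrist','w4.png');plan((560,20,260,25))
t=shot('top','t2.png');cv2.imwrite('pics/t2c.png',cv2.resize(t[160:270,230:370,::-1],None,fx=5,fy=5,interpolation=cv2.INTER_CUBIC))
E
```

```text
t: 6.92
tcp_pos: [557.1, 19.4, 53.0]
orientation: [78.1, 89.5, 12.9]
force: [12.0, 3.0, -1.4]
finger_gap: -0.4
t: 7.67
tcp_pos: [591.6, 35.6, 257.1]
orientation: [66.7, 89.6, 1.4]
force: [0.9, 0.9, 0.3]
finger_gap: 0.1
t 7.7167 tcp [590.7  35.3 253.9] yaw 24.7 F [ 0.1  0.2 -0.1] gap 0.3 j [ 15.  20. -28.  82.   9.  81.  11.]
[-0.3  0.1 -0.2] [ -6.2 -34.2   1.1]
```

View pics/w4.png

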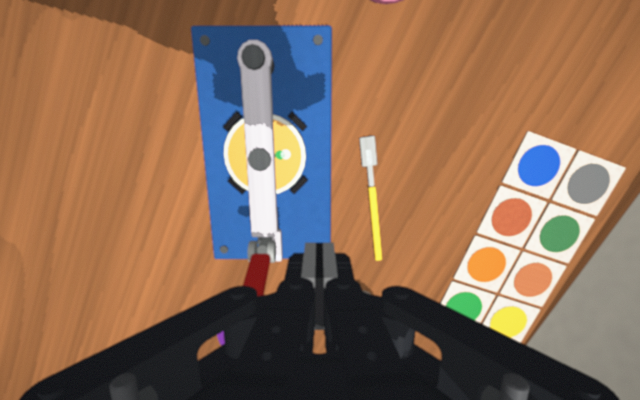

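Wrist view: nut (254,56), foot bolt (260,158), stud in the notch at (262,246), lever beyond it, red at (257,275).

Run:
```python
from h import *
np.set_printoptions(precision=1,suppress=True)
c=viewer.get_calibration('wrist')
n=cast(c,254,56,73);b=cast(c,260,158,68);ang=lambda d:np.degrees(np.arctan2(d[1],d[0]))
print(n,b,np.linalg.norm((b-n)[:2]),ang(b-n),'stud',cast(c,262,246,73),'dish',cast(c,265,154,32))
im=cv2.imread('pics/w4.png');hsv=cv2.cvtColor(im,cv2.COLOR_BGR2HSV)
m=cv2.inRange(hsv,(100,120,40),(125,255,255));m[:,:185]=0;m[:,345:]=0;m[:20]=0;m[262:]=0
# long sides of the board from row extents
for f,nm in((np.min,'left'),(np.max,'right')):
    pts=np.array([(f(np.nonzero(m[v])[0]),v) for v in range(40,225)],float)
    w=np.array([cast(c,*p,14) for p in pts])[:,:2].astype(np.float32)
    l=cv2.fitLine(w,cv2.DIST_HUBER,0,.01,.01).ravel();d=l[:2]*np.sign(l[0]);print(nm,l,ang(d))
```

```text
[488.2 118.9  73. ] [526.4  35.7  68. ] 91.56309863746942 -65.31983105194728 stud [563.1 -47.7  73. ] dish [525.8  35.   32. ]
left [  0.4  -0.9 451.7  23. ] -64.911575
right [  0.4  -0.9 588.4  68.4] -65.25778
```

View pics/t2c.png

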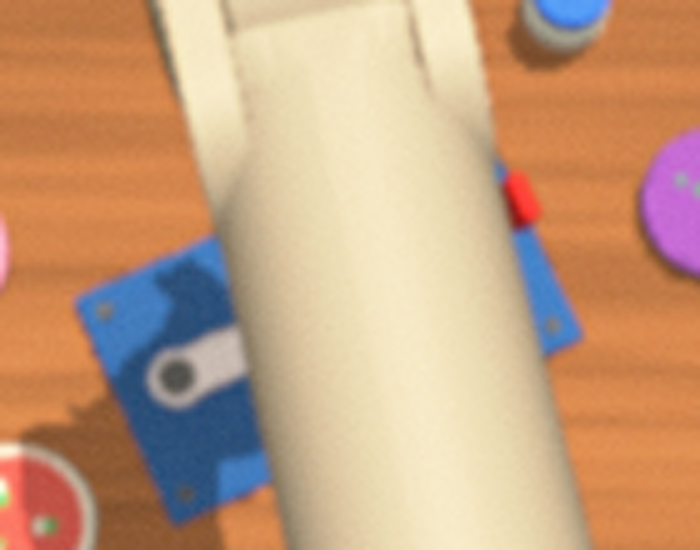

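The strap is home: strap direction -65.3° against board axis -65.1°. Now the lever; tool z points along the board's outward direction.

```bash
cat >> h.py <<'E'
O=np.array([np.cos(np.radians(HOME)),np.sin(np.radians(HOME))]);H=P+190*O
def lp(th,s=85,back=0):
    out=s*np.sin(th)-6*np.cos(th)-11-back;z=78+s*np.cos(th)+6*np.sin(th)+8
    return (*(H+out*O),z,HOME+90)
E
python3 - <<'E'
from h import *
print('H',H,'tip',[(cast(viewer.get_calibration('top'),334.2,200,z)[:2]-H)@np.c_[O,[-O[1],O[0]]] for z in(160,170)])
plan(lp(.2,back=20),lp(.2))
E
```

```text
H [567.79746973 -53.19847954] tip [array([23.06237569, -0.91001486]), array([21.7192088 , -2.02321175])]
t 7.7667 tcp [589.8  35.  251.6] yaw 24.7 F [ 0.2  0.8 -0.9] gap -0.4 j [ 15.  20. -28.  82.   9.  81.  11.]
[-0.3  0.  -0. ] [ 81.1 -56.9  50.9]
[-0.3  0.  -0. ] [ 81.1 -56.8  70.9]
```

```bash
python3 -m handwheel '[[[0,0,0,0,-28,25,0],[0,0,0,0,-57,50,0],[0,0,0,0,-57,50,0],[0,0,0,40,-57,50,0],[0,0,0,80,-57,50,0],[0,0,0,80,-57,50,0],[0,0,0,80,-57,50,0]]]'
python3 - <<'E'
from h import *
shot('wrist','w5.png')
plan(*[lp(t) for t in np.arange(.2,1.51,.1)])
E
```

```text
t: 8.35
tcp_pos: [556.4, -34.3, 168.4]
orientation: [-120.0, 89.5, 174.6]
force: [0.5, -0.2, 2.0]
finger_gap: -0.0
t 8.4 tcp [558.4 -34.1 171.1] yaw 24.7 F [ 0.2 -0.1  0.8] gap 0.3 j [ 21.  19. -26.  94.   8.  70.  18.]
[-0.3 -0.1  0.1] [ 0.6  0.6 21.3]
[-0.3 -0.1  0.1] [ 2.1  0.6 29.7]
[-0.3 -0.1  0.1] [ 4.4  0.7 37.9]
[-0.3 -0.1  0.1] [ 7.6  0.7 45.8]
[-0.3 -0.1  0.1] [11.5  0.8 53.4]
[-0.3 -0.1  0.1] [16.1  0.8 60.5]
[-0.3 -0.1  0.1] [21.5  0.9 67.2]
[-0.3 -0.1  0.1] [27.5  0.9 73.2]
[-0.3 -0.1  0.1] [34.   1.  78.7]
[-0.3 -0.1  0.1] [41.1  1.  83.4]
[-0.3 -0.1  0.1] [48.6  1.  87.5]
[-0.3 -0.1  0.1] [56.4  1.1 90.7]
[-0.3 -0.1  0.1] [64.6  1.1 93.2]
[-0.3 -0.1  0.1] [73.   1.1 94.8]
```

View pics/w5.png

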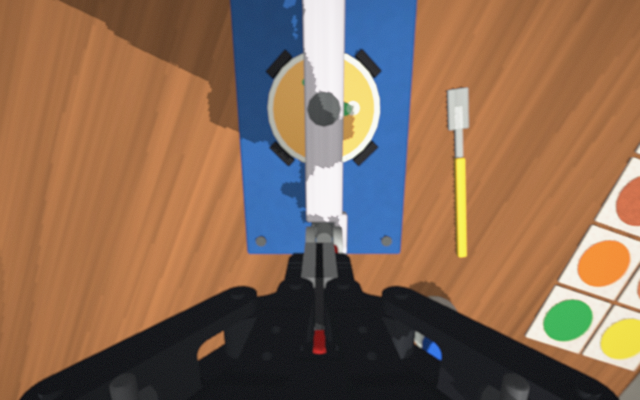

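The fingers are centred on the lever (red at (319,340)), and the strap lies square over the stud. Pushing outward and down.

```bash
python3 -m handwheel '[[[0,0,0,0,0,11,0],[0,0,0,1,0,21,0],[0,0,0,2,1,30,0],[0,0,0,4,1,38,0],[0,0,0,8,1,46,0],[0,0,0,12,1,53,0],[0,0,0,16,1,61,0],[0,0,0,22,1,67,0],[0,0,0,28,1,73,0],[0,0,0,34,1,79,0],[0,0,0,34,1,79,0]]]'
python3 - <<'E'
from h import *
plan(*[lp(t) for t in np.arange(1.1,1.61,.1)])
E
```

```text
t: 9.32
tcp_pos: [592.3, -107.0, 135.2]
orientation: [-116.7, 89.9, 177.9]
force: [-0.2, -0.2, 0.6]
finger_gap: 0.2
t 9.3167 tcp [ 592.3 -107.   135.2] yaw 24.6 F [-0.2 -0.2  0.6] gap 0.2 j [ 25.  25. -23.  90.  10.  68.  24.]
[-0.4 -0.1  0.1] [5.3 0.6 2.9]
[-0.4 -0.1  0.1] [12.8  0.6  6.9]
[-0.4 -0.1  0.1] [20.7  0.7 10.2]
[-0.4 -0.1  0.1] [28.9  0.7 12.7]
[-0.4 -0.1  0.1] [37.2  0.8 14.3]
[-0.4 -0.1  0.1] [45.7  0.8 15.1]
```

```bash
python3 -m handwheel '[[[0,0,0,5,1,3,0],[0,0,0,9,1,5,0],[0,0,0,13,1,7,0],[0,0,0,17,1,9,0],[0,0,0,21,1,10,0],[0,0,0,25,1,11,0],[0,0,0,29,1,13,0],[0,0,0,33,1,14,0],[0,0,0,37,1,14,0],[0,0,0,40,1,14,0],[0,0,0,43,1,14,0],[0,0,0,43,1,14,0]]]'
python3 - <<'E'
from h import *
plan(lp(1.5))
E
```

```text
t: 10.32
tcp_pos: [600.2, -118.2, 96.9]
orientation: [30.0, 89.9, -35.4]
force: [-7.3, -1.3, 19.9]
finger_gap: 0.1
t 10.3167 tcp [ 600.2 -118.2   96.9] yaw 24.7 F [-7.3 -1.3 19.9] gap 0.1 j [ 25.  28. -23.  90.  12.  64.  24.]
[-0.3  0.1 -0.1] [-1.1 -1.9  0.8]
```

```bash
python3 -m handwheel '[[[0,0,0,3,0,0,0],[0,0,0,5,0,0,0],[0,0,0,5,0,0,0],[0,0,0,5,0,0,0]]]'
python3 -m handwheel '[[[0,0,0,-20,0,0,0],[0,0,0,-60,0,0,0],[0,0,0,-100,0,-20,0],[0,0,0,-140,0,-40,0],[0,0,0,-180,0,-60,0],[0,0,0,-200,60,-60,0],[0,0,0,-200,100,-60,0],[0,0,0,-200,140,-60,0],[0,0,0,-200,140,-60,0],[0,0,0,-200,140,-60,0]]]'
python3 - <<'E'
from h import *
plan()
shot('wrist','w6.png')
t=shot('scene','s2.png');cv2.imwrite('pics/s2c.png',cv2.resize(t[165:265,240:440,::-1],None,fx=4,fy=4,interpolation=cv2.INTER_CUBIC))
E
```

```text
t: 10.65
tcp_pos: [600.6, -118.2, 96.0]
orientation: [30.6, 89.7, -34.8]
force: [-23.3, 0.4, 51.1]
finger_gap: 0.0
t: 11.48
tcp_pos: [703.6, -0.5, 286.1]
orientation: [-157.7, 89.7, 137.2]
force: [1.0, -0.3, -1.3]
finger_gap: 0.0
t 11.4833 tcp [ 7.036e+02 -5.000e-01  2.861e+02] yaw 24.9 F [ 1.  -0.3 -1.3] gap 0.0 j [ 11.  34. -25.  57.  14.  92.  15.]
```

View pics/s2c.png

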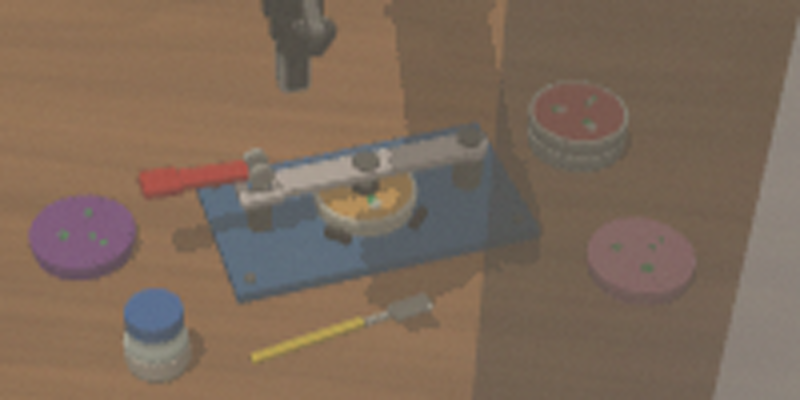

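View pics/w6.png

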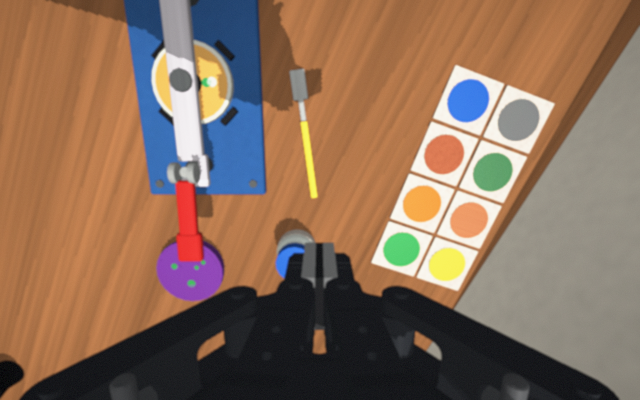

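Lever down and level: tip at wrist (189,259) and scene crop (143,184). The strap is over the dish, with the foot on the lid and the dish in its nest. One quick numeric check, then hand in.

Run:
```python
from h import *
np.set_printoptions(precision=1,suppress=True)
w=viewer.get_calibration('wrist');s=viewer.get_calibration('scene')
A=lambda c:np.array(c['intrinsics'])@np.linalg.inv(c['T'])[:3]
X=cv2.triangulatePoints(A(w),A(s),np.array([189.,260.]),np.array([240+143/4,165+184/4])).ravel();X=X[:3]/X[3]
print('tip',X,'expect',H+100*O,'z~85; out',(X[:2]-H)@O)
b=cast(w,181,79,65)[:2];n=cast(w,185,173,75)[:2];d=n-b;print('bolt',b,'expect',P+95*O,'bolt->stud deg',np.degrees(np.arctan2(d[1],d[0])))
print('F',status.get_obs()['force'].round(1))
arm.sign_off()
```

```text
tip [ 607.5 -142.3   85.7] expect [ 610.1 -143.8] z~85; out 97.50971874497408
bolt [528.3  31.2] expect [527.6  32.9] bolt->stud deg -66.71312422006575
F [-0.4 -0.1  0.8]
the job is handed in; nothing more can be done
```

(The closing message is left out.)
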